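# Gauge the neck block and load the routing jig

## Task

Check the stepped neck block in the bench gauge: stand it flat between the ledges, slide the jaw shut so that it presses the block firmly against the anvil for about a second, then slide the jaw well back. Load the routing jig: put any offcut lying in its pockets into the scrap tray, and seat the neck block (once checked) in the wide pocket and every tail block on the bench in a narrow pocket of its own, all flat and fully home. Leave the jaw wide open and the mug and brush undisturbed.

Things in the scene. Friction and masses are not known exactly. Their poses are not given: they have to be found in the camera images.
- neck_center (a point): Guitar neck block of plain brown wood, 100 mm long (x), 52 wide (y), 50 high, with a 30 mm long step at its +x end only 28 mm high; about 180 g. The point is mid-length and mid-width, 25 mm above its underside; z up. Either end may face either way in gauge and jig. It and the tail blocks lie in any of four places, lengthwise roughly along world x
- gauge: Bench gauge, fixed: steel plate 250 (x) x 100 (y) mm, 8 mm thick; origin under its middle, x towards the fixed anvil. The anvil is 56 mm wide, its top 45 mm above the plate. Two aluminium side ledges, 85 mm long, 14 high, 12 thick, stand 56 mm apart to guide the block with 2 mm room each side
- nest (a point): Point on the gauge plate's upper face (8 mm above the bench), midway between the ledges, 50 mm short of the anvil's face: here is the middle of the neck block when the block bears on the anvil. x points at the anvil; the block lies with its length along x. The ledges reach from 40 mm before to 45 mm beyond this point
- jaw (a joint): Sliding jaw of the gauge, opposite the anvil, in m: the gap between jaw face and anvil is 80 mm plus this value (0.020 when shut on the 100 mm neck block). 0 = fully shut, 0.060 = fully open. About 1.5 N of friction; it stays where it is left. It may start open or shut
- jaw_grip (a point): On the jaw's black upright handle, 18 mm (x) by 22 mm (y), 24 mm below its top; 82 mm above the bench. The jaw's face is 40 mm farther in +x; the jaw body round the handle's foot is 28 mm high, the face plate 52 mm (from the bench). x points at the anvil: moving along +x shuts the jaw
- jig: Routing jig, fixed: pale plywood plate 254 (x) x 152 (y) mm with four pockets open at the top; upper face 12 mm above the bench, pocket floors 4 mm above it, 8 mm deep. Origin under its middle. The pockets lie in two rows, side by side 81 mm apart, middle to middle
- neck_pocket (a point): Jig: floor centre of its one wider pocket, 104 (x) x 56 (y) mm, for the neck block. x along its length
- tail1_center (a point): Guitar tail block of plain brown wood with a thin dark line across the middle, 110 x 40 x 24 mm high, about 90 g, lying flat. The point is its centre, 12 mm above its underside; x along its length. Two or three tail blocks are there; all alike
- tail_pocket1 (a point): Jig: floor centre of a narrower pocket, 114 x 44 mm, floor 4 mm above the bench, 8 mm deep, for any one tail block. x along its length
- tail2_center (a point): Guitar tail block of plain brown wood with a thin dark line across the middle, 110 x 40 x 24 mm high, about 90 g, lying flat. The point is its centre, 12 mm above its underside; x along its length. Two or three tail blocks are there; all alike
- tail_pocket2 (a point): Jig: floor centre of a narrower pocket, 114 x 44 mm, floor 4 mm above the bench, 8 mm deep, for any one tail block. x along its length
- tail3_center (a point): Guitar tail block of plain brown wood with a thin dark line across the middle, 110 x 40 x 24 mm high, about 90 g, lying flat. The point is its centre, 12 mm above its underside; x along its length. Two or three tail blocks are there; all alike
- tail_pocket3 (a point): Jig: floor centre of a narrower pocket, 114 x 44 mm, floor 4 mm above the bench, 8 mm deep, for any one tail block. x along its length
- offcut1_center (a point): Offcut of pale wood, 64 (x) x 30 (y) x 20 mm high, about 30 g, left lying in one of the jig's narrow pockets. The point is its centre, 10 mm above its underside; x along its length. One or two are there
- offcut2_center (a point): Offcut of pale wood, 64 (x) x 30 (y) x 20 mm high, about 30 g, left lying in one of the jig's narrow pockets. The point is its centre, 10 mm above its underside; x along its length. One or two are there
- tray_in (a point): Scrap tray, fixed, grey, shallow: centre of its inner floor. Inside it is 104 (x) x 114 (y) mm, its rim 20 mm above the bench
- mug: White mug, 76 mm across, 90 mm high; origin at its underside. Not part of the job; leave it alone
- brush: Bench brush, 160 mm long, lying; origin at its underside. Not part of the job; leave it alone
- neck: The same neck block; origin in the middle of its underside
- tail1: The same block as tail1_center; origin in the middle of its underside
- tail2: The same block as tail2_center; origin in the middle of its underside
- tail3: The same block as tail3_center; origin in the middle of its underside
Not all that is in view belongs to the job. Leave any green or yellow look-alike of the part that bears offcut1_center alone. What is shaped like the tail3 but purple is not meant.

How it is judged:
On the way:
1. the neck block stands flat and square in the gauge, against the anvil, with the jaw pressing on it (over 2 N) (contact force between jaw and neck above 2 N and x of neck_center in the frame of nest between -0.004 and 0.004 m and y of neck_center in the frame of nest between -0.005 and 0.005 m and z of neck_center in the frame of nest between 0.022 and 0.028 m and angle between the x axis of neck_center and the x axis of nest, either way round below 0.06 rad and angle between the z axis of neck_center and the z axis of nest, either way round below 0.05 rad), for 0.2 s.
At the end, for the whole second after the job is handed in: Offcuts lie in the scrap tray; neck block and all tail blocks present are seated in jig pockets of their kind (centre within 6 mm, height within 3 mm, square within 0.06 rad, level within 0.05 rad), at rest, and the jaw stands open by more than 0.035 (gap over 115 mm) (horizontal distance between neck_center and neck_pocket below 0.006 m and z of neck_center in the frame of neck_pocket between 0.022 and 0.028 m and angle between the x axis of neck_center and the x axis of neck_pocket, either way round below 0.06 rad and angle between the z axis of neck_center and the z axis of neck_pocket, either way round below 0.05 rad and ((horizontal distance between tail1_center and tail_pocket1 below 0.006 m and z of tail1_center in the frame of tail_pocket1 between 0.009 and 0.015 m and angle between the x axis of tail1_center and the x axis of tail_pocket1, either way round below 0.06 rad and angle between the z axis of tail1_center and the z axis of tail_pocket1, either way round below 0.05 rad) or (horizontal distance between tail1_center and tail_pocket2 below 0.006 m and z of tail1_center in the frame of tail_pocket2 between 0.009 and 0.015 m and angle between the x axis of tail1_center and the x axis of tail_pocket2, either way round below 0.06 rad and angle between the z axis of tail1_center and the z axis of tail_pocket2, either way round below 0.05 rad) or (horizontal distance between tail1_center and tail_pocket3 below 0.006 m and z of tail1_center in the frame of tail_pocket3 between 0.009 and 0.015 m and angle between the x axis of tail1_center and the x axis of tail_pocket3, either way round below 0.06 rad and angle between the z axis of tail1_center and the z axis of tail_pocket3, either way round below 0.05 rad)) and ((horizontal distance between tail2_center and tail_pocket1 below 0.006 m and z of tail2_center in the frame of tail_pocket1 between 0.009 and 0.015 m and angle between the x axis of tail2_center and the x axis of tail_pocket1, either way round below 0.06 rad and angle between the z axis of tail2_center and the z axis of tail_pocket1, either way round below 0.05 rad) or (horizontal distance between tail2_center and tail_pocket2 below 0.006 m and z of tail2_center in the frame of tail_pocket2 between 0.009 and 0.015 m and angle between the x axis of tail2_center and the x axis of tail_pocket2, either way round below 0.06 rad and angle between the z axis of tail2_center and the z axis of tail_pocket2, either way round below 0.05 rad) or (horizontal distance between tail2_center and tail_pocket3 below 0.006 m and z of tail2_center in the frame of tail_pocket3 between 0.009 and 0.015 m and angle between the x axis of tail2_center and the x axis of tail_pocket3, either way round below 0.06 rad and angle between the z axis of tail2_center and the z axis of tail_pocket3, either way round below 0.05 rad)) and ((horizontal distance between tail3_center and tail_pocket1 below 0.006 m and z of tail3_center in the frame of tail_pocket1 between 0.009 and 0.015 m and angle between the x axis of tail3_center and the x axis of tail_pocket1, either way round below 0.06 rad and angle between the z axis of tail3_center and the z axis of tail_pocket1, either way round below 0.05 rad) or (horizontal distance between tail3_center and tail_pocket2 below 0.006 m and z of tail3_center in the frame of tail_pocket2 between 0.009 and 0.015 m and angle between the x axis of tail3_center and the x axis of tail_pocket2, either way round below 0.06 rad and angle between the z axis of tail3_center and the z axis of tail_pocket2, either way round below 0.05 rad) or (horizontal distance between tail3_center and tail_pocket3 below 0.006 m and z of tail3_center in the frame of tail_pocket3 between 0.009 and 0.015 m and angle between the x axis of tail3_center and the x axis of tail_pocket3, either way round below 0.06 rad and angle between the z axis of tail3_center and the z axis of tail_pocket3, either way round below 0.05 rad)) and x of offcut1_center in the frame of tray_in between -0.052 and 0.052 m and y of offcut1_center in the frame of tray_in between -0.057 and 0.057 m and z of each of offcut1_center, offcut2_center in the frame of tray_in below 0.045 m and x of offcut2_center in the frame of tray_in between -0.052 and 0.052 m and y of offcut2_center in the frame of tray_in between -0.057 and 0.057 m and value of joint jaw above 0.035 m and linear speed of each of neck, tail1, tail2, tail3 below 0.02 m/s); the robot touches nothing.
It fails at once if the mug or the brush is moved more than 50 mm (distance of any of mug, brush from where it was at the start of the episode above 0.05 m).
Of tail1, tail2, tail3 only 2 to 3 are there at a start; the rules pass over those that are not, and their reading is None.
Of offcut1, offcut2 only 1 to 2 are there at a start; the rules pass over those that are not, and their reading is None.
At some moment in a run one of neck, tail1, tail2, tail3 may be knocked a few centimetres aside while the robot is not near it.
It also fails if it takes over 210 s, if anything falls off the work surface, if the arm or the gripper's body presses on something with over 40 N, if the wrist force passes 120 N, or if a joint passes its speed limit or range.

## Robot

A 7-joint arm with a two-finger parallel gripper is mounted at the origin on the work surface. World frame = base frame: x ahead of the robot, y to its left, z up, the work surface at z = 0. Lengths are in m, angles in rad, forces in N, time in s.
With the tool pointing down it reaches from about 0.4 to 0.85 m from the base axis. Payload 4.5 kg.
Tool frame: the origin (TCP) lies at the centre of the arm's flange, where the gripper is bolted on; the fingertips stand 173 mm ahead of it and the grasp point (between the pads) lies 155 mm ahead of it; z points along the fingers, y is the line along which they close (so a half turn about z gives the same grasp; the last joint's range is limited). The gripper opens to 85 mm and grips with 20 to 120 N. Pads are 22 mm wide; open, the fingers measure 114 mm over their backs; the gripper's body (76 mm by 85 mm) begins 54 mm behind the grasp point. The pads swing forward as they close: fully open they stand 13 mm farther back than shut.
Start: joints at [-1.277, 0.689, -0.195, 1.565, 0.157, 0.902, -0.215], TCP at [0.161, 0.604, 0.405] pointing down, gripper open.
Joint ranges: [-3.01, 3.01], [-0.46, 2.08], [-1.47, 1.51], [0.13, 2.56], [-1, 4.14], [0.04, 2.09], [-2.66, 2.66]. Speed limits (rad/s): [2.57, 2.57, 3.14, 3.14, 3.14, 3.14, 3.14].

## Interface

Orientations are given as a 3x3 rotation matrix whose columns are the frame's x, y, z axes.
In Python, from cell import arm gives the robot as it stands. The module is installed in compiled form; this text tells all that it offers. Calls block until the motion is done:
- arm.movep(position, orientation): joint-space move of the TCP to a pose.
- arm.move_linear(position, ori=None, max_speed=0.15): straight line of the TCP; ori=None keeps the orientation; max_speed is the mean speed in m/s.
- arm.move_joints(angles): joint-space move.
- arm.move_gripper(opening, force=None): finger opening in m; force is the grip in N (None keeps the last); returns when the fingers have stopped.
- arm.sleep(seconds).
- arm.ik(position, orientation): joint angles nearest the present ones, or None.
- arm.state(): the state.
- arm.grab_frame(name): name is "side" or "top" or "wrist"; returns a dict with "color" (384x512x3 uint8, red, green, blue), "mtx" (3x3 intrinsics, pixels), "rvec" (rotation vector, rad) and "tvec" (3), from world to camera coordinates, as OpenCV has them. Camera axes: x right, y down, z forward; pixel columns grow to the right and rows downward; lengths in m; the calibration is good to about 2 mm. A picture is of the moment at which its call begins. There is no depth.
A pose or a line that the arm cannot do raises arm.Unreachable and nothing moves.
- arm.finish_job(): hands the job in; it is judged then, once.
The state is a dict: "time": time; "q": joint angles; "joint_velocities": joint speeds; "effort": joint torques, N m; "tool_pos": TCP position; "tcp_rot": TCP orientation; "wrist_force": force on the tool from outside, world axes, zero at the start; "ft_torque": the same for the moment, N m; "finger_gap": finger opening in m; "grasp_force": force on a finger pad.
Only numpy, scipy, OpenCV 4.12 (cv2) and the standard library are available. Lean on these libraries where they do the work, as an engineer would, in place of code of your own. Each camera call takes 0.05 s, during which the arm holds its last target. There are 200 camera calls.

## Working session

There is one attempt and no reset: what is moved stays moved. The work goes in short steps, each a Python script; the robot and the scene stay as the last script left them, time stands still between calls to the robot, and variables do not carry over. Pictures are saved under pics/ and viewed, at most 14 in all, crops included, and the job is handed in when it is done.

```bash
mkdir -p pics; cat > h.py <<'E'
from cell import arm
import numpy as np, cv2
def grab(n):
    f=arm.grab_frame(n); f['R']=cv2.Rodrigues(np.array(f['rvec'],float))[0]; f['t']=np.array(f['tvec'],float).ravel(); return f
def save(f,name,s=1.5):
    cv2.imwrite('pics/'+name,cv2.resize(f['color'][:,:,::-1],None,fx=s,fy=s,interpolation=cv2.INTER_CUBIC))
def ray(f,uv,z):
    uv=np.atleast_2d(np.array(uv,float)); d=np.c_[uv,np.ones(len(uv))]@np.linalg.inv(f['mtx']).T@f['R']
    c=-f['R'].T@f['t']; return c+d*((z-c[2])/d[:,2])[:,None]
def proj(f,p):
    p=np.atleast_2d(p)@f['R'].T+f['t']; q=p@np.array(f['mtx']).T; return q[:,:2]/q[:,2:]
E
python3 - <<'E'
from h import *
for n in ('top','side'):
    f=grab(n); save(f,n+'0.png'); print(n,-f['R'].T@f['t'],f['R'][2],f['mtx'][0][0])
E
```

```text
top [ 0.26942817 -0.05191444  1.51581849] [ 0.15513809  0.01323673 -0.98780411] 406.27337586229754
side [ 0.24216288 -1.03426019  1.04107068] [ 0.18928562  0.70365298 -0.68486746] 446.0973160017382
```

View pics/top0.png

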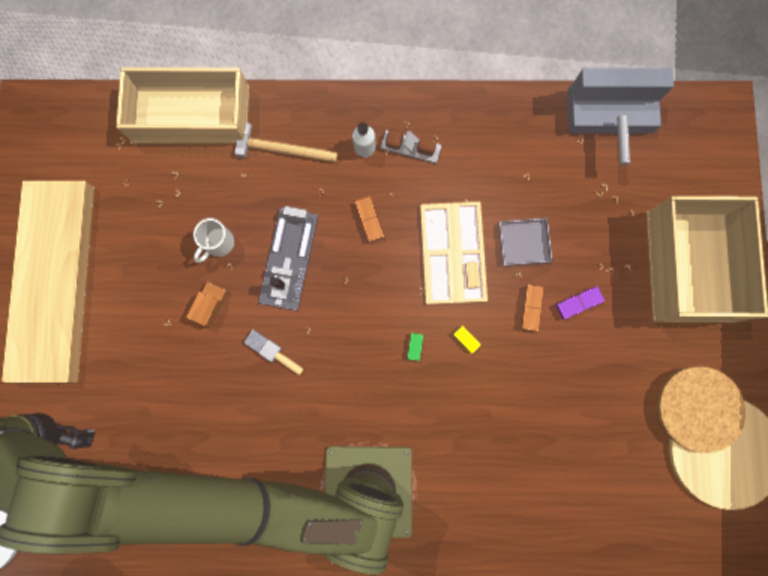

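View pics/side0.png

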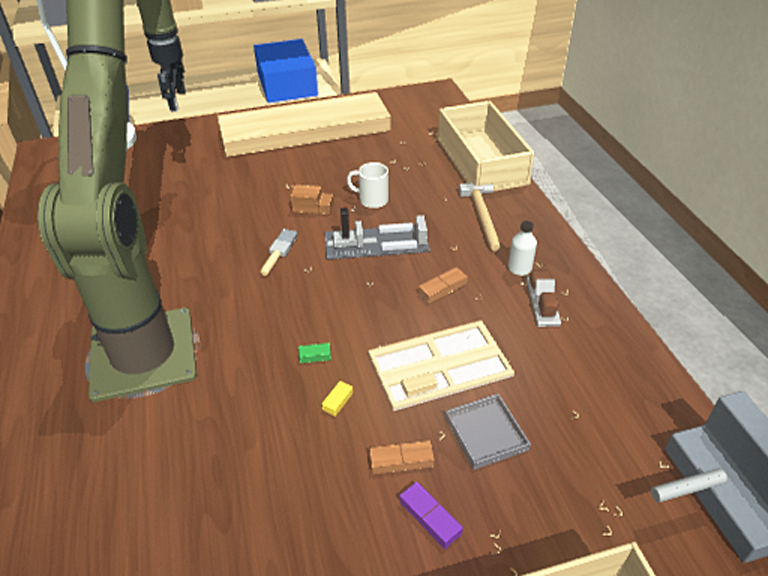

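The top view (768x576 display) shows the neck block at (206,304) and two tail blocks at (368,219) and (533,308). The gauge is at (290,258) with the jaw handle at (281,283). The jig is at (453,252) with one offcut at (473,273), and the tray is at (525,242). Mug and brush sit at (212,238) and (273,352). Next I'll get rough positions and take a close view of the jig.

```bash
cat >> h.py <<'E'
def rot(yaw):  # tool down, tool y axis at angle yaw (world)
    y=np.array([np.cos(yaw),np.sin(yaw),0]); z=np.array([0,0,-1.]); return np.c_[np.cross(y,z),y,z]
def rects(f,mask,z,amin=60):
    out=[]
    for c in cv2.findContours(mask.astype(np.uint8),cv2.RETR_EXTERNAL,cv2.CHAIN_APPROX_NONE)[0]:
        if cv2.contourArea(c)<amin: continue
        w=ray(f,c.reshape(-1,2),z)[:,:2]; (cx,cy),(a,b),th=cv2.minAreaRect((w*1000).astype(np.float32))
        if a<b: a,b,th=b,a,th+90
        out.append((np.round([cx/1000,cy/1000,a,b],4),round((th+90)%180-90,2),c.reshape(-1,2).mean(0).round()))
    return out
def brown(f):
    h=cv2.cvtColor(f['color'],cv2.COLOR_RGB2HSV); return (h[...,0]>=5)&(h[...,0]<=14)&(h[...,1]>130)&(h[...,2]>125)
E
python3 - <<'E'
from h import *
f=grab('top')
for r in rects(f,brown(f),0.024): print(r)
px={'neck':(206,304,.05),'gauge':(290,258,.008),'handle':(281,283,.1),'anvil':(294,213,.053),'jig':(453,252,.012),'off':(473,273,.024),'tray':(525,242,.01)}
for k,(u,v,z) in px.items(): print(k,ray(f,(u/1.5,v/1.5),z).round(3))
p=ray(f,(453/1.5,252/1.5),.012)[0]
for x in (p[0]-.08,p[0]-.04,p[0]):
  try: arm.movep([x,p[1],0.5],rot(0.)); break
  except arm.Unreachable as e: print(e)
s=arm.state(); print(s['time'],s['q'],s['tool_pos'])
w=grab('wrist'); save(w,'w1.png'); c=-w['R'].T@w['t']; print(c,w['R'][2])
E
```

```text
(array([-1.69200e-01, -6.01000e-02,  7.60373e+01,  2.28192e+01]), -89.29, array([262., 381.]))
(array([-1.52300e-01,  3.09700e-01,  6.28491e+02,  6.57996e+01]), -89.29, array([156., 374.]))
(array([4.2620000e-01, 8.0000000e-04, 1.9624209e+03, 1.2108510e+03]), 89.96, array([274., 190.]))
neck [[0.44  0.398 0.05 ]]
gauge [[0.563 0.204 0.008]]
handle [[0.485 0.208 0.1  ]]
anvil [[0.668 0.191 0.053]]
jig [[ 0.58  -0.206  0.012]]
off [[ 0.525 -0.254  0.024]]
tray [[ 0.608 -0.388  0.01 ]]
3.25 [ 0.05038564  0.49147099  0.4098593   1.70575452 -0.22717778  0.99181825
  0.54395734] [ 0.50091915 -0.20532352  0.49980463]
[ 0.50106131 -0.13425469  0.46989912] [ 0.00146383 -0.28151361 -0.95955612]
```

View pics/w1.png

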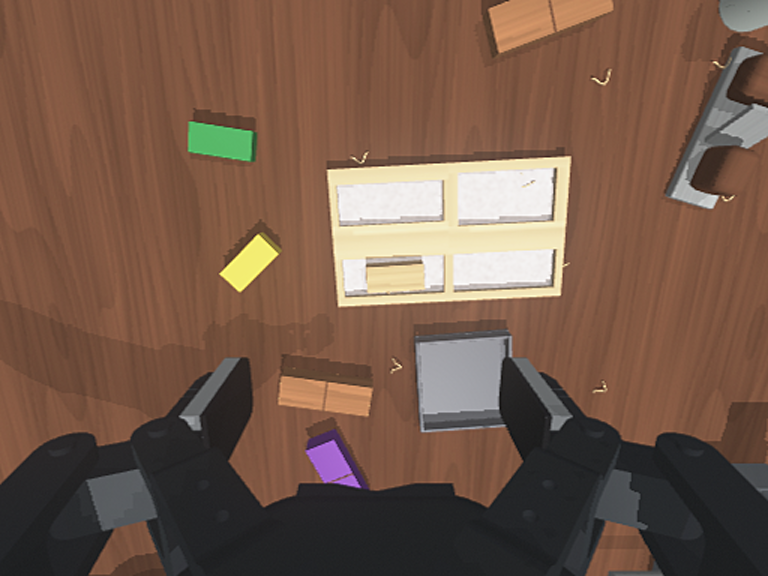

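The jig's wider pocket is the upper-right one at (504,195), which is far x, +y. The offcut is in the near pocket of the -y row at (395,277). Next is a survey with the wrist camera held directly above each item, always at the same tool yaw.

```bash
cat >> h.py <<'E'
YAW=np.pi/2
def above(x,y,zc=.38,yaw=YAW):
    """put wrist camera vertically above (x,y) and grab"""
    R=rot(yaw); o=.071*R[:,0]
    arm.movep([x-o[0],y-o[1],zc+.03],R); arm.sleep(.25); return grab('wrist')
E
python3 - <<'E'
from h import *
import pickle
f=grab('top')
P={k:ray(f,(u/1.5,v/1.5),z)[0][:2] for k,(u,v,z) in dict(tailB=(533,308,.024),tray=(525,242,.005),jig=(453,252,.012),tailA=(368,219,.024),gauge=(290,258,.03),neck=(206,304,.05)).items()}
F={};ims=[]
for k,p in P.items():
    try: F[k]=above(*p)
    except arm.Unreachable as e: print(k,p,e); continue
    im=F[k]['color'][:,:,::-1][:288].copy(); cv2.putText(im,k,(5,20),0,.6,(0,255,255),2); ims.append(im)
    print(k,p.round(3),(-F[k]['R'].T@F[k]['t']).round(3))
pickle.dump(F,open('F.pkl','wb'))
while len(ims)<6: ims.append(np.zeros_like(ims[0]))
m=np.vstack([np.hstack(ims[i:i+2]) for i in (0,2,4)])
cv2.imwrite('pics/m1.png',cv2.resize(m,(711,600),interpolation=cv2.INTER_AREA)); print(arm.state()['time'],F['jig']['mtx'])
E
```

```text
tailB [ 0.439 -0.4  ] [ 0.439 -0.4    0.38 ]
tray [ 0.609 -0.389] [ 0.607 -0.39   0.381]
jig [ 0.58  -0.206] [ 0.58  -0.208  0.38 ]
tailA [0.661 0.008] [0.661 0.006 0.38 ]
gauge [0.559 0.201] [0.56  0.199 0.38 ]
neck [0.44  0.398] [0.441 0.396 0.38 ]
10.7417 [[279.61584725   0.         250.09177427]
 [  0.         279.61584725 191.6324125 ]
 [  0.           0.           1.        ]]
```

View pics/m1.png

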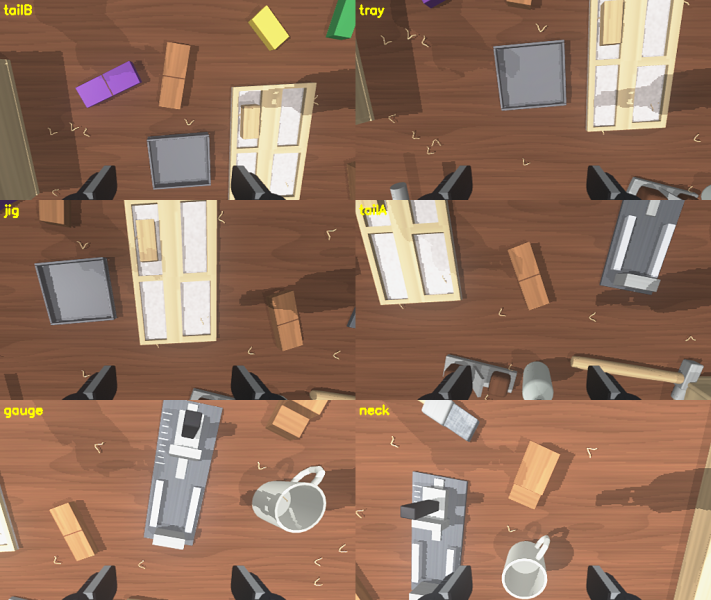

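The montage (down = +x, right = +y) shows tail B at (174,75), the tray at (530,75) and the jig with its wide pocket at bottom right (198,307). Tail A is at (528,275), the gauge has its jaw handle at (190,425), and the neck is at (535,475) with its step toward +x. Now I'll measure these by segmentation.

```bash
python3 - <<'E'
from h import *
import pickle
F=pickle.load(open('F.pkl','rb'))
def hsv(k): return cv2.cvtColor(F[k]['color'],cv2.COLOR_RGB2HSV)
S=512*2/711
# sample colours
for k,u,v in [('tailB',174,75),('tailB',160,150),('tailA',528-356,275-200),('tailA',200,150),('neck',540-356,462-400),('neck',527-356,493-400),('neck',300-50,140),('jig',178,300-200),('jig',198,305-200),('jig',147,240-200),('tray',530-356,75),('gauge',165,535-400),('gauge',157,505-400)]:
    print(k,(u,v),hsv(k)[int(v*S),int(u*S)])
print(hsv('tailB')[:].shape)
for k,z in (('tailB',.024),('tailA',.024),('neck',.05)):
    h=hsv(k); m=((h[...,0]<20)&(h[...,2]>150)&(h[...,1]>90)&(h[...,1]<190)).astype(np.uint8); m=cv2.morphologyEx(m,cv2.MORPH_CLOSE,np.ones((5,5)))
    for r in rects(F[k],m,z,300): print(k,r)
E
python3 - <<'E'
import sys; sys.path.insert(0,'.')
import pickle,cv2,numpy as np
F=pickle.load(open('F.pkl','rb'))
j=F['jig']['color'][0:220,150:330,::-1]; g=F['gauge']['color'][0:220,190:350,::-1]
n=np.hstack([cv2.resize(j,None,fx=2.3,fy=2.3,interpolation=2),cv2.resize(g,None,fx=2.3,fy=2.3,interpolation=2)])
cv2.imwrite('pics/c1.png',n); print(n.shape)
E
```

```text
tailB (174, 75) [ 12 128 203]
tailB (160, 150) [124  13 153]
tailA (172, 75) [ 12 129 195]
tailA (200, 150) [ 10 126 127]
neck (184, 62) [ 15 115 240]
neck (171, 93) [ 15 119 237]
neck (250, 140) [ 10 123 170]
jig (178, 100) [ 24  56 242]
jig (198, 105) [  8   4 239]
jig (147, 40) [ 21  79 236]
tray (174, 75) [116  13 153]
gauge (165, 135) [  0   0 125]
gauge (157, 105) [  0   0 247]
(384, 512, 3)
tailB (array([  0.4409,  -0.4002, 109.353 ,  40.1678]), -8.56, array([250., 108.]))
tailA (array([8.455000e-01, 2.060000e-01, 2.337815e+02, 2.314070e+01]), 80.33, array([394., 245.]))
tailA (array([6.633000e-01, 4.300000e-03, 1.096599e+02, 4.024790e+01]), 19.45, array([249., 109.]))
neck (array([ 0.8289,  0.1402, 77.2376, 33.4851]), -89.99, array([ 85., 376.]))
neck (array([ 0.8158,  0.6469, 94.0699, 41.4529]), 31.46, array([420., 366.]))
neck (array([5.461000e-01, 3.630000e-01, 6.485806e+02, 4.248734e+02]), 89.86, array([234., 154.]))
(506, 782, 3)
```

View pics/c1.png

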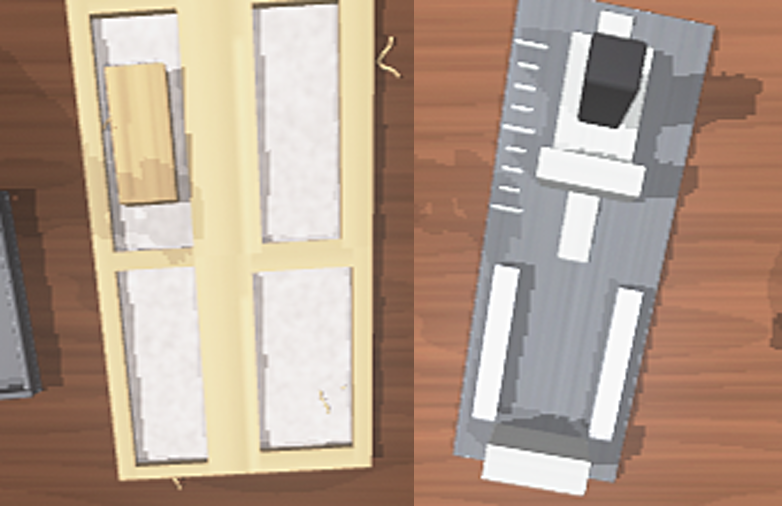

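The gauge crop shows both ledges clearly, at (497,340) and (615,362) in the crop, and the jaw is well open. The jig crop is cut off at the top edge, so I'll take a higher view of it.

```bash
cat > meas.py <<'E'
from h import *
import pickle
F=pickle.load(open('F.pkl','rb'))
F['jig2']=above(.575,-.205,.50); pickle.dump(F,open('F.pkl','wb'))
H={k:cv2.cvtColor(F[k]['color'],cv2.COLOR_RGB2HSV).astype(int) for k in F}
h=H['neck']; m=((h[...,0]>=12)&(h[...,0]<20)&(h[...,2]>205)&(h[...,1]>90)).astype(np.uint8); m[:, :150]=0;m[200:]=0
for r in rects(F['neck'],m,.05,200): print('neck',r)
h=H['gauge']; m=((h[...,1]<25)&(h[...,2]>215)).astype(np.uint8); m[:,290:]=0
for z in (.022,.052):
  for r in rects(F['gauge'],m,z,60): print('gauge',z,r)
h=H['jig2']; cream=((h[...,0]>15)&(h[...,0]<32)&(h[...,1]>35)&(h[...,2]>150)).astype(np.uint8)
cs,hi=cv2.findContours(cream,cv2.RETR_CCOMP,cv2.CHAIN_APPROX_NONE)
for c,q in zip(cs,hi[0]):
    if cv2.contourArea(c)<250: continue
    w=ray(F['jig2'],c.reshape(-1,2),.012)[:,:2]; (cx,cy),(a,b),th=cv2.minAreaRect((w*1000).astype(np.float32))
    print('jig','outer' if q[3]<0 else 'hole',[round(float(v),1) for v in (cx,cy,a,b,th)],c.reshape(-1,2).mean(0).round())
w=((h[...,1]<25)&(h[...,2]>170)).astype(np.uint8)
for r in rects(F['jig2'],cv2.morphologyEx(w,cv2.MORPH_CLOSE,np.ones((3,3))),.004,300): print('white',r)
h=H['tray']; im=F['tray']['color']; g=((h[...,1]<40)&(h[...,2]<170)&(h[...,2]>60)).astype(np.uint8)
for r in rects(F['tray'],g,.02,1500): print('tray',r)
print(arm.state()['time']); cv2.imwrite('pics/j2.png',cv2.resize(F['jig2']['color'][0:230,130:370,::-1],None,fx=2.5,fy=2.5,interpolation=2))
E
python3 meas.py
```

```text
neck (array([ 0.4421,  0.4014, 96.3382, 51.9691]), -23.35, array([256., 108.]))
gauge 0.022 (array([ 0.8192, -0.1469, 38.9619, 18.6656]), -68.86, array([ 21., 292.]))
gauge 0.022 (array([ 0.6824,  0.1875, 61.4253, 21.2518]), 79.59, array([242., 204.]))
gauge 0.022 (array([ 0.6601, -0.1216, 90.7979, 26.6347]), -14.29, array([  6., 192.]))
gauge 0.022 (array([ 0.6212,  0.2324, 85.1199, 13.4079]), -10.32, array([277., 157.]))
gauge 0.022 (array([ 0.6091,  0.1654, 85.7696, 13.2431]), -10.37, array([225., 148.]))
gauge 0.022 (array([ 0.547 ,  0.2111, 33.3278, 15.9405]), -10.3, array([261.,  98.]))
gauge 0.022 (array([ 0.4934,  0.2222, 67.8738, 54.469 ]), -10.66, array([265.,  57.]))
gauge 0.022 (array([ 0.4531,  0.2285, 15.8469,  9.0372]), 79.94, array([277.,  10.]))
gauge 0.052 (array([ 0.7974, -0.1179, 35.6956, 17.1008]), -68.86, array([ 21., 292.]))
gauge 0.052 (array([ 0.6722,  0.1885, 56.2759, 19.4703]), 79.59, array([242., 204.]))
gauge 0.052 (array([ 0.6517, -0.0947, 83.1862, 24.4019]), -14.29, array([  6., 192.]))
gauge 0.052 (array([ 0.616 ,  0.2295, 77.9842, 12.2839]), -10.32, a
[... 613 characters left out ...]
, 107.5, 58.0, 3.3] [272. 148.]
jig hole [645.3, -247.5, 117.4, 47.3, 3.2] [226. 150.]
jig hole [521.8, -254.3, 116.4, 46.9, 3.1] [219.  74.]
jig hole [517.4, -174.0, 116.3, 46.0, 3.2] [269.  71.]
white (array([ 0.6817,  0.2315, 61.7284, 21.2109]), 79.67, array([491., 171.]))
white (array([  0.6409,  -0.1669, 103.8586,  54.0983]), 2.25, array([272., 147.]))
white (array([  0.6453,  -0.2477, 112.9704,  42.7271]), 3.25, array([226., 149.]))
white (array([  0.5213,  -0.2548, 113.2133,  43.0333]), 3.06, array([222.,  74.]))
white (array([  0.517 ,  -0.1733, 113.4997,  42.9265]), 3.18, array([270.,  71.]))
tray (array([  0.6083,  -0.3879, 122.3279, 111.4245]), -85.15, array([253., 107.]))
13.2917
```

View pics/j2.png

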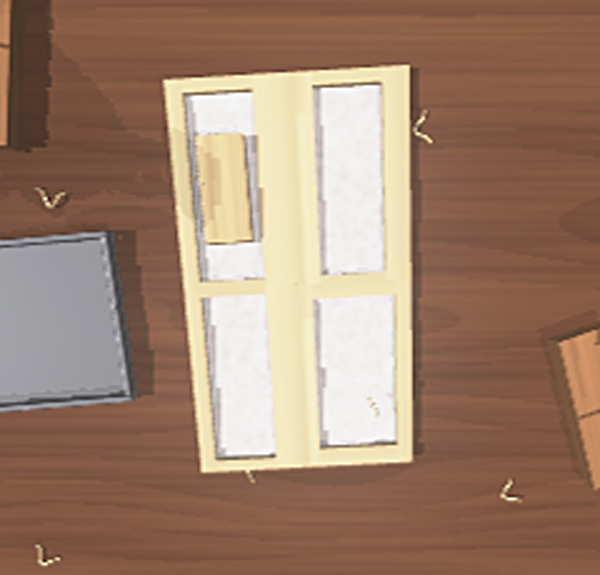

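The measurements agree with the stated sizes: jig yaw 3.2°, gauge yaw -10.35°. I'll start with the offcut, then grip and release tail B once to check the camera bias along the finger direction.

```bash
cat >> h.py <<'E'
TH=np.deg2rad
JY=3.2; GY=-10.35
POCK=dict(wide=(.6409,-.1671),T2=(.6453,-.2476),T1=(.5216,-.2546),T3=(.517,-.1737))
NEST=np.array([.6127,.1993]); TRAY=(.608,-.388)
def go(x,y,tip,deg,lin=True,v=.15):
    R=rot(TH(deg+90)); p=[x,y,tip+.173]
    arm.move_linear(p,R,v) if lin else arm.movep(p,R)
def fz(): return np.array(arm.state()['wrist_force'])
def pick(x,y,deg,tip,opening=.08,force=50,up=.12):
    arm.move_gripper(opening); go(x,y,tip+up,deg,False); go(x,y,tip,deg); f0=fz()
    arm.move_gripper(0,force); s=arm.state(); print('grip gap',round(s['finger_gap'],4),'F',s['grasp_force'],'w',(fz()-f0).round(1))
def lower(x,y,tip,deg,fmax=8,step=.001,pre=.006,over=.001):
    """descend to tip height, stopping on contact"""
    go(x,y,tip+pre,deg,v=.1); arm.sleep(.2); f0=fz(); z=tip+pre
    while z>tip-over+1e-6:
        z-=step; go(x,y,z,deg,v=.03); d=fz()-f0
        if abs(d[2])>fmax: break
    print('lowered to',round(z-tip,4),'dF',d.round(1)); return z-tip
def block(f,z,near,L=110,vmin=None,amin=300):
    h=cv2.cvtColor(f['color'],cv2.COLOR_RGB2HSV)
    m=((h[...,0]<20)&(h[...,2]>(vmin or 150))&(h[...,1]>90)&(h[...,1]<190)).astype(np.uint8)
    r=rects(f,cv2.morphologyEx(m,cv2.MORPH_CLOSE,np.ones((5,5))),z,amin)
    return min(r,key=lambda q:np.hypot(q[0][0]-near[0],q[0][1]-near[1])+abs(q[0][2]-L)/500)
E
python3 - <<'E'
from h import *
pick(.523,-.255,3.5,.013,.06,30)
go(.523,-.255,.12,3.5); print('gap',arm.state()['finger_gap'])
go(*TRAY,.10,3.5,False); go(*TRAY,.022,3.5); arm.move_gripper(.06); go(*TRAY,.12,3.5)
f=above(.441,-.400); b=block(f,.024,(.441,-.4)); print(b)
x,y=b[0][:2]; pick(x,y,b[1],.010); arm.sleep(.2); arm.move_gripper(.07); go(x,y,.13,b[1])
f=above(.441,-.400); print(block(f,.024,(.441,-.4))); save(f,'b1.png'); s=arm.state();print(s['time'])
E
```

```text
grip gap 0.0292 F 30.5471670627594 w [-0.7 -0.1  5.3]
gap 0.02901400193071997
(array([  0.4409,  -0.4002, 109.1903,  40.1972]), -8.52, array([250., 107.]))
grip gap 0.0388 F 51.63273096084595 w [-0.2 -1.3  4.6]
(array([  0.4408,  -0.4013, 109.4355,  40.1447]), -8.44, array([249., 109.]))
25.1333
```

View pics/b1.png

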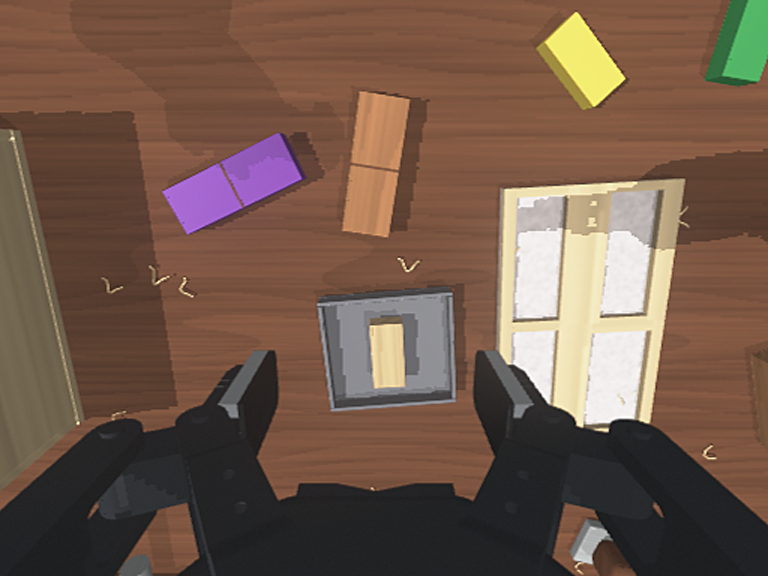

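The offcut lies in the tray at (387,352). Re-measuring tail B at (376,163) gives a lateral bias of 1.1 mm, which I'll correct for. Next I'll load both tails.

```bash
cat >> h.py <<'E'
BY=.0011
def seat(p,deg,tip,rel,up=.12,x0=0):
    """carry to jig pocket, lower, release, retract"""
    x,y=p[0],p[1]+BY
    go(x,y,tip+up,deg,False); d=lower(x,y,tip,deg)
    if d>.0025:
        for dx,dy in [(.001,0),(-.001,0),(0,.001),(0,-.001),(.0015,.0015),(-.0015,-.0015),(-.0015,.0015),(.0015,-.0015)]:
            go(x+dx,y+dy,tip+d,deg,v=.03); d=lower(x+dx,y+dy,tip,deg,pre=d)
            if d<.0025: break
    arm.move_gripper(rel); go(x,y,tip+up,deg); return d
E
python3 - <<'E'
from h import *
def tail(near,pock):
    f=above(*near); b=block(f,.024,near); print(b); x,y=b[0][:2]; y+=BY; deg=b[1]
    pick(x,y,deg,.010); go(x,y,.13,deg); print('gap',round(arm.state()['finger_gap'],4))
    return seat(POCK[pock],JY,.014,.055)
tail((.441,-.4),'T1')
f=above(POCK['T1'][0],POCK['T1'][1]); print(block(f,.028,POCK['T1'])); save(f,'t1.png'); print(arm.state()['time'])
E
```

```text
(array([  0.4408,  -0.4013, 109.2292,  40.2069]), -8.46, array([250., 107.]))
grip gap 0.0388 F 51.52178227901459 w [0.2 0.2 5.9]
gap 0.0388
lowered to -0.001 dF [-3.6  0.4 16.4]
(array([  0.521 ,  -0.2539, 110.097 ,  42.817 ]), 3.12, array([252., 108.]))
34.9583
```

View pics/t1.png

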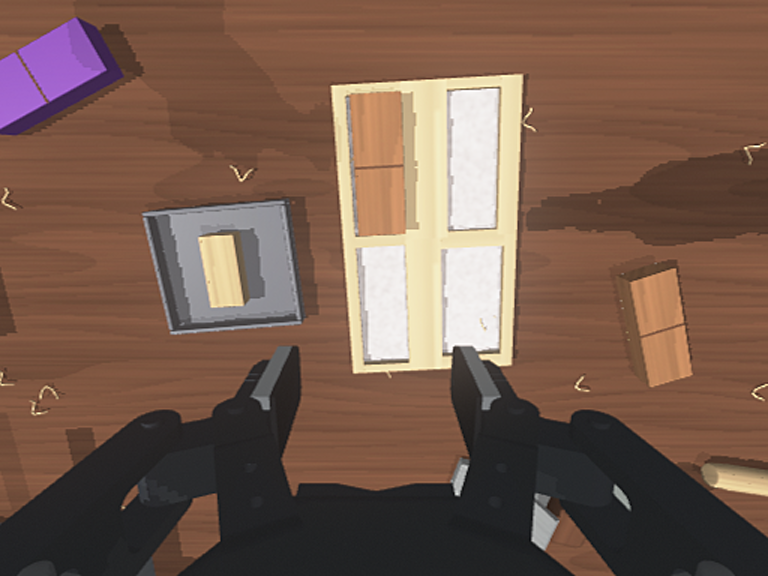

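Tail B is seated in T1, at (378,163) in the picture. Next: tail A into T3, then the neck into the gauge.

```bash
cat > s3.py <<'E'
from h import *
import sys
def tail(near,pock):
    f=above(*near); b=block(f,.024,near); print(b); x,y=b[0][:2]; y+=BY; deg=b[1]
    pick(x,y,deg,.010); go(x,y,.13,deg); print('gap',round(arm.state()['finger_gap'],4))
    return seat(POCK[pock],JY,.014,.055)
print('A',tail((.663,.0043),'T3'))
f=above(.442,.401); b=block(f,.05,(.442,.401),96,205); print(b)
if not (np.hypot(b[0][0]-.442,b[0][1]-.401)<.004 and abs(b[0][2]-96)<3): save(f,'nk.png'); print('neck moved?'); sys.exit()
u=np.array([np.cos(TH(b[1])),np.sin(TH(b[1]))]); c=b[0][:2]+.0016*u+[0,BY]; g=c-.008*u
pick(*g,b[1],.024,.08,70); go(*g,.17,b[1]); print('gap',round(arm.state()['finger_gap'],4))
u=np.array([np.cos(TH(GY)),np.sin(TH(GY))]); n=NEST+[0,BY]-.005*u; g=n-.008*u
go(*g,.17,GY,False); print('low',lower(*g,.032,GY)); print(arm.state()['time'],arm.state()['finger_gap'])
E
python3 s3.py
```

```text
(array([6.632000e-01, 4.300000e-03, 1.095946e+02, 4.022020e+01]), 19.34, array([252., 107.]))
grip gap 0.0388 F 52.25128948688507 w [-0.9 -0.4  5.7]
gap 0.0385
lowered to -0.0 dF [-0.7  0.8  9.5]
A -5.204170427930421e-18
(array([ 0.4422,  0.4013, 96.5774, 52.083 ]), -23.28, array([252., 107.]))
grip gap 0.0505 F 74.87718343734741 w [-0.8 -0.1  6.6]
gap 0.0507
lowered to -0.0 dF [-2.9 -2.3 11.5]
low -6.938893903907228e-18
54.8083 0.050810627360703665
```

```bash
python3 - <<'E'
from h import *
u=np.array([np.cos(TH(GY)),np.sin(TH(GY))]); n=NEST+[0,BY]-.005*u; g=n-.008*u
arm.move_gripper(.064); go(*g,.17,GY)
f=above(*(NEST-.06*u),.38); save(f,'g1.png'); print(block(f,.058,n,96,190))
np.save('g.npy',f,allow_pickle=True); print(arm.state()['time'])
E
```

```text
(array([ 0.6045,  0.2016, 92.7203, 51.3345]), -10.37, array([244., 155.]))
56.85
```

View pics/g1.png

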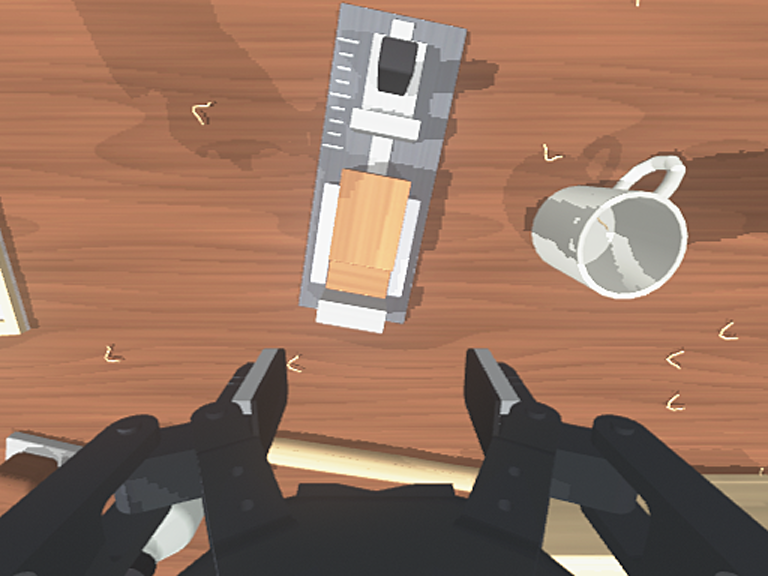

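The neck stands between the ledges at (368,235), a few mm short of the anvil. The jaw face plate's front edge is near (384,134) and the handle is at (398,65). I'll compute the handle position next.

```bash
python3 - <<'E'
from h import *
f=np.load('g.npy',allow_pickle=True).item()
u=np.array([np.cos(TH(GY)),np.sin(TH(GY))]); v=np.array([-u[1],u[0]])
for px,z in (((384,132),.052),((388,112),.052),((384,132),.03),((370,174),.058)):
    p=ray(f,(px[0]/1.5,px[1]/1.5),z)[0][:2]-NEST; print(px,z,(p@u).round(4),(p@v).round(4))
h=cv2.cvtColor(f['color'],cv2.COLOR_RGB2HSV); m=(h[...,2]<75); m[80:]=0;m[:,:225]=0;m[:,295:]=0
ys,xs=np.nonzero(m); print(xs.min(),xs.max(),ys.min(),ys.max(),m.sum())
c=np.c_[xs,ys]; 
for z in (.106,.028): 
    p=ray(f,c,z)[:,:2]-NEST; a=p@u;b=p@v; print(z,a.min().round(4),a.max().round(4),b.min().round(4),b.max().round(4))
E
```

```text
(384, 132) 0.052 -0.0853 0.0008
(388, 112) 0.052 -0.0992 0.0011
(384, 132) 0.03 -0.0869 0.0009
(370, 174) 0.058 -0.0543 -0.004
252 277 25 63 347
0.106 -0.132 -0.1037 -0.0099 0.0106
0.028 -0.1523 -0.116 -0.0125 0.0138
```

```bash
python3 - <<'E'
from h import *
u=np.array([np.cos(TH(GY)),np.sin(TH(GY))]); B=np.array([0,BY])
P=lambda a: NEST+B+a*u
pick(*P(-.124),GY,.064,.05,60,up=.1); f0=fz()
go(*P(-.096),.064,GY,v=.06); print('slide',((fz()-f0)[:2]@u).round(2))
a=-.096
while a>-.2 and a<-.080:
    a+=.0005; go(*P(a),.064,GY,v=.02); F=(fz()-f0)[:2]@u
    if F<-14: break
print('contact at',round(a,4),F.round(1)); arm.sleep(1.2); print(((fz()-f0)[:2]@u).round(1),arm.state()['finger_gap'])
f=grab('top'); print(block(f,.058,NEST,96,150,100))
go(*P(-.127),.064,GY,v=.06); print(((fz()-f0)[:2]@u).round(2))
arm.move_gripper(.05); go(*P(-.127),.19,GY)
f=above(*(NEST-.06*u),.38); save(f,'g2.png'); print(block(f,.058,NEST,96,190),arm.state()['time'])
E
```

```text
grip gap 0.0215 F 59.02662634849548 w [-1.1 -2.4  5.9]
slide 2.47
contact at -0.083 -14.2
-13.4 0.02153176148597854
(array([ 0.6101,  0.2012, 89.976 , 54.0254]), -14.42, array([194., 156.]))
-0.48
(array([ 0.609 ,  0.2009, 91.8473, 51.4823]), -10.23, array([242., 158.])) 70.55
```

View pics/g2.png

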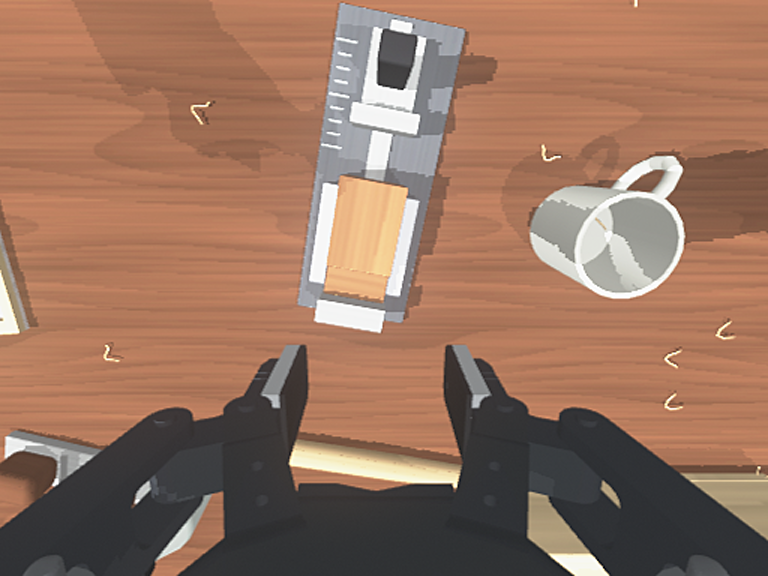

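```bash
python3 - <<'E'
from h import *
u=np.array([np.cos(TH(GY)),np.sin(TH(GY))]); v=np.array([-u[1],u[0]])
f=grab('wrist')
im=f['color'][10:215,190:300,::-1]; im=cv2.resize(im,None,fx=2.9,fy=2.9,interpolation=2)
q=NEST+np.outer([0.05,0.05,-.05,-.05],u)+np.outer([-.028,.028,-.026,.026],v)
for p,z in zip(q,(.053,.053,.058,.058)):
    x,y=(proj(f,[*p,z])[0]-[190,10])*2.9; cv2.circle(im,(int(x),int(y)),3,(0,0,255),1)
cv2.imwrite('pics/g3.png',im)
E
```

```text
(no output)
```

View pics/g3.png

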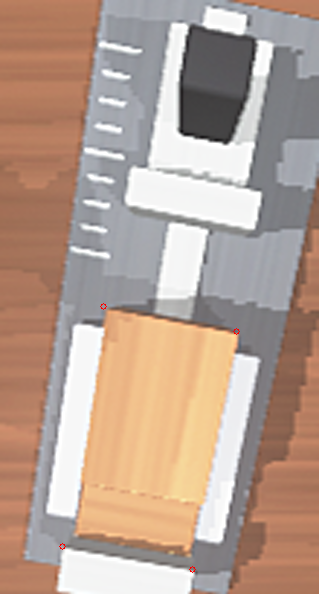

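The block's rear edge matches the -50 mm mark and its front bears on the anvil, so the check is done and the jaw is wide open. Now I'll seat the neck in the wide pocket.

```bash
python3 - <<'E'
from h import *
u=np.array([np.cos(TH(GY)),np.sin(TH(GY))]); g=NEST+[0,BY]-.0084*u
pick(*g,GY,.032,.07,70); go(*g,.18,GY); print(arm.state()['finger_gap'])
j=np.array([np.cos(TH(JY)),np.sin(TH(JY))]); print(seat(np.array(POCK['wide'])-.008*j,JY,.028,.062,up=.14))
f=above(.575,-.205,.5); save(f,'f1.png')
for p,z,L in (('wide',.054,100),('T1',.028,110),('T3',.028,110)): print(p,POCK[p],block(f,z,POCK[p],L))
f=grab('top'); save(f,'f2.png'); print(arm.state()['time'])
E
```

```text
grip gap 0.0506 F 74.40620541572571 w [-1.5 -0.   5. ]
0.050942434944603314
lowered to -0.0 dF [-4.1  0.6 14.1]
-3.469446951953614e-18
wide (0.6409, -0.1671) (array([  0.9547,   0.2473, 110.7154,  43.2528]), 51.32, array([485., 320.]))
T1 (0.5216, -0.2546) (array([  0.9769,   0.2738, 117.193 ,  45.7834]), 51.32, array([485., 320.]))
T3 (0.517, -0.1737) (array([  0.9769,   0.2738, 117.193 ,  45.7834]), 51.32, array([485., 320.]))
80.8333
```

View pics/f1.png

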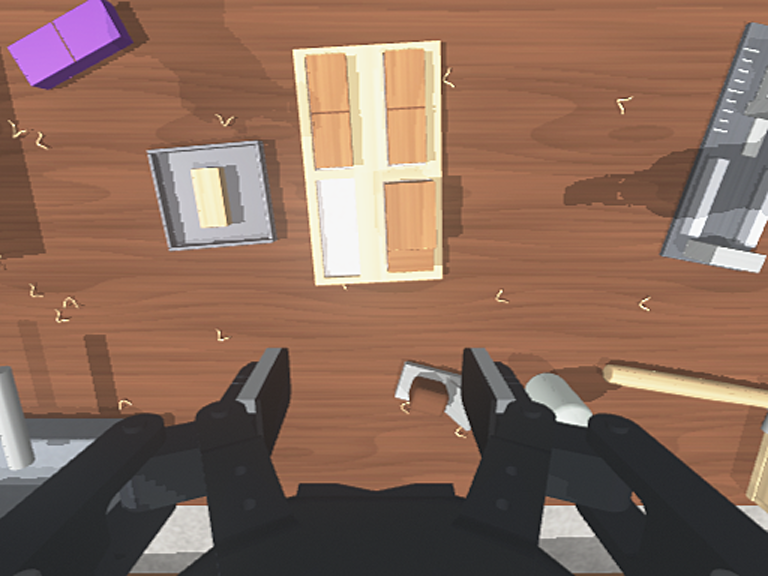

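View pics/f2.png

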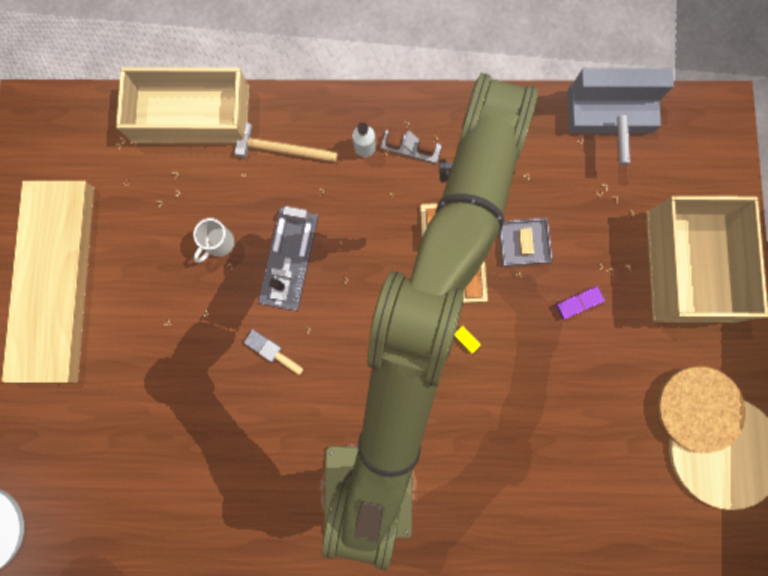

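The pictures show both tails and the neck flat in their pockets, the offcut in the tray, the jaw open, and the mug and brush where they were. Handing in.

```bash
python3 -c "
from h import *
arm.sleep(.5); print(arm.finish_job())"
```

```text
the job is handed in; nothing more can be done
None
```

I handed in the finished job after about 81 s of robot time; the hand-in call returned no verdict. The neck block was pressed against the anvil at about 14 N for over a second and seated in the wide pocket. Both tail blocks on the bench are seated in narrow pockets, the one offcut is in the tray, the jaw is wide open, and the mug and brush were not touched.

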